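# Snap a circuit board onto the four posts of a desk dock

### The job

Fit the circuit board into the grey dock housing: lift it by its heat sink, set it down level with its four slots over the four snap posts and its metal socket at the gap in the wall, then press it down at its rubber-capped studs until every post has clicked through and the board lies fully home on all four seats. Press only as hard as the clicks need (2.5 kg on a stud cracks the board), keep the board roughly level, and leave the other things on the desk where they are.

Things in the scene. Friction and masses are not known exactly. Their poses are not given: they have to be found in the camera images.
- dock: open grey dock housing fixed to the desk: tray 166 x 126 mm (x, y), floor 4 mm, walls 4 mm thick and 16 mm high; the short wall at its -x end has a 34 mm gap for the board's socket. Origin at the centre of its underside, on the desk; x along the long side, z up. Four snap posts at (x, y) = (+-58, +-38) mm, tips 31.5 mm above the desk. Pressing all four home at once takes too much force
- board: loose circuit board 140 x 100 x 4 mm, about 0.11 to 0.22 kg, lying flat, studs up. Origin at the centre of its underside, x along the long side, z up. Four slots 11 x 10 mm (x, y) at (+-58, +-38) mm. A steel socket (16 x 22 mm, 9 mm high) on its -x edge belongs at the gap in the dock's -x wall. It starts within 45 degrees of the dock's direction, socket end towards the robot
- heatsink (a point): point to grasp the board by, inside the aluminium heat sink at its middle: a finned block 44 (x) x 24 (y) x 34 mm high standing on the board's top. The point is on its axis, 25 mm above the board's underside; the block's top is 38 mm above the underside. Axes as the board's. Grasp it across the 24 mm, fingers closing along y
- slot0 (a point): centre of the board's near-left slot, at the board's underside, at (-58, +38) mm in the board's frame; belongs on post0
- slot1 (a point): centre of the board's near-right slot, at the board's underside, at (-58, -38) mm in the board's frame; belongs on post1
- slot2 (a point): centre of the board's far-left slot, at the board's underside, at (+58, +38) mm in the board's frame; belongs on post2
- slot3 (a point): centre of the board's far-right slot, at the board's underside, at (+58, -38) mm in the board's frame; belongs on post3
- post0 (a point): axis of the dock's near-left post, (-58, +38) mm, at the level of its seat (17 mm across), 18 mm above the desk. On it a pilot pin 8 mm thick, tapered over its last 3 mm, tip 13.5 mm above the seat, and two sprung catches sloping out from the pin at 10 mm to a nose 6 mm above the seat, 7.6 mm to +x and -x of the axis. The post stands in soft rubber: pressed, it sinks about 2 mm per N, at most 8 mm, and comes back
- post1 (a point): the near-right post, at (-58, -38) mm in the dock's frame; else as post0
- post2 (a point): the far-left post, at (+58, +38) mm in the dock's frame; else as post0
- post3 (a point): the far-right post, at (+58, -38) mm in the dock's frame; else as post0
- stud0: centre of the flat top of the board's near-left press stud, at (-44, +30) mm in the board's frame, 17 mm above its underside, 15 mm across, black rubber cap. Set down, the board rests on the catches, its underside 7 to 11 mm over the seats. Pressing a stud with about 8 to 15 N (varies) sinks the post to its stop and then snaps the corner through with a sudden drop in force; over 25 N cracks it
- stud1: top of the near-right press stud, at (-44, -30) mm in the board's frame; else as stud0
- stud2: top of the far-left press stud, at (+44, +30) mm in the board's frame; else as stud0
- stud3: top of the far-right press stud, at (+44, -30) mm in the board's frame; else as stud0
- stapler: black stapler 132 x 36 x 47 mm, left of the work; origin under its middle
- washi: roll of dark striped tape, 50 mm across, 15 mm high, behind the gap between dock and board; origin at its underside
- mouse: white computer mouse 114 x 58 x 22 mm, on the right; origin at its underside
- tin: small closed cream tin 69 x 98 x 26 mm, on the right; origin at its underside
Things that resemble listed ones, but are neither listed nor needed, are in the scene too. Leave any green look-alike of the board alone.

How it is judged:
On the way, in this order (a step that is already met when the one before it is completed fails the run):
1. the board is lifted clear of the desk (height (world z) of heatsink above 0.06 m), for 0.1 s.
2. the board is set level on the four posts, each pilot pin in its slot (within 4 mm), none clicked yet (underside 3.5 to 14 mm above the seats) (z of slot0 in the frame of post0 between 0.0035 and 0.014 m and horizontal distance between slot0 and post0 below 0.004 m and z of slot1 in the frame of post1 between 0.0035 and 0.014 m and horizontal distance between slot1 and post1 below 0.004 m and z of slot2 in the frame of post2 between 0.0035 and 0.014 m and horizontal distance between slot2 and post2 below 0.004 m and z of slot3 in the frame of post3 between 0.0035 and 0.014 m and horizontal distance between slot3 and post3 below 0.004 m), for 0.1 s.
3. the board is pressed at one of its studs (over 3 N) ((contact force between anything else and stud0 above 3 N or contact force between anything else and stud1 above 3 N or contact force between anything else and stud2 above 3 N or contact force between anything else and stud3 above 3 N)), for 0.02 s.
At the end, for the whole second after the job is handed in: all four slots lie on their own posts, each within 4 mm sideways and with the board's underside within 2 mm of the seat (past its catches), and the board is released and at rest (z of slot0 in the frame of post0 below 0.002 m and horizontal distance between slot0 and post0 below 0.004 m and z of slot1 in the frame of post1 below 0.002 m and horizontal distance between slot1 and post1 below 0.004 m and z of slot2 in the frame of post2 below 0.002 m and horizontal distance between slot2 and post2 below 0.004 m and z of slot3 in the frame of post3 below 0.002 m and horizontal distance between slot3 and post3 below 0.004 m and linear speed of board below 0.01 m/s and angular speed of board below 0.1 rad/s); the robot touches nothing.
It fails at once if a press stud is pressed with more than 25 N (the board cracks) (contact force between anything else and stud0 above 25 N or contact force between anything else and stud1 above 25 N or contact force between anything else and stud2 above 25 N or contact force between anything else and stud3 above 25 N).
It fails at once if the board is tipped more than 20 degrees (angle between board's own z axis and vertical above 0.35 rad).
It fails at once if the stapler, the tape roll, the mouse or the tin is moved more than 20 mm (distance of any of stapler, washi, mouse, tin from where it was at the start of the episode above 0.02 m).
It also fails if it takes over 72 s, if anything falls off the work surface, if the arm or the gripper's body presses on something with over 40 N, if the wrist force passes 120 N, or if a joint passes its speed limit or range.

### The arm

A 7-joint arm with a two-finger parallel gripper is mounted at the origin on a cart in front of the work surface, level with it; the furniture and walls round the work are solid. World frame = base frame: x ahead of the robot, y to its left, z up, the work surface at z = 0. Lengths are in m, angles in rad, forces in N, time in s.
With the tool pointing down it reaches from about 0.425 to 0.925 m from the base axis. Payload 6.8 kg.
Tool frame: the origin (TCP) lies between the finger pads; the fingertips stand r.tcp_to_tips ahead of it and the grasp point (between the pads) lies 3 mm ahead of it (r.tcp_to_tips is the distance from the TCP to the fingertips, in m); z points along the fingers, y is the line along which they close (so a half turn about z gives the same grasp; the last joint's range is limited). The gripper opens to 85 mm and grips with 20 to 120 N. Pads are 22 mm wide; open, the fingers measure 114 mm over their backs; the gripper's body (76 mm by 85 mm) begins 54 mm behind the grasp point. The pads swing forward as they close: fully open they stand 13 mm farther back than shut.
Start: joints at [-1.308, 0.477, 0.022, 1.555, -0.011, 1.109, -0.083], TCP at [0.245, 0.629, 0.253] pointing down, gripper open.
Joint ranges: [-2.96, 2.96], [-0.34, 2.1], [-1.41, 1.46], [0.24, 2.44], [-1.37, 4.51], [0.17, 1.92], [-2.96, 2.96]. Speed limits (rad/s): [2.39, 2.39, 3.14, 3.14, 3.14, 3.14, 3.14].

### API

Orientations are given as a rotation vector (axis times angle).
In Python, from bench import r gives the robot as it stands. The module is installed in compiled form; this text tells all that it offers.
- The arm moves only by the tool step_arm, never from a script. Its argument "moves" is a list of rows, each an object of numbers: "rx", "ry", "rz": the turn, a rotation vector about the tool's x, y, z in degrees; "dx", "dy", "dz": the shift along the tool's x, y, z in mm; "gripper": the opening, from -1 (shut) to 1 (fully open). In form: [{"rx": .., "ry": .., "rz": .., "dx": .., "dy": .., "dz": .., "gripper": ..}, ...]. A call has 1 to 20 rows; each row shifts and turns the commanded pose from where the row before left it, along the tool's axes as they then stand; what a row does not reach is not made up. A row lasts 1/8 s, in which the tool goes at most 62.5 mm and 10.7 degrees, less where a joint would pass 70% of its speed; a pose out of reach is approached as far as the arm can. A call is refused whole if a number of a shift passes 62.5 or a number of a turn 10.7, either way. A call with a gripper value outside its range is refused whole. The fingers move at their own pace and stop on an object; "grip_force" is the grip in N (left out, the last holds). Time passes only in rows, so rows that do not move let the fingers close. It gives the time, the measured TCP pose, the force, the opening and the grip force at its end, in the units of the state.
- r.get_obs(): the state, without advancing time (a new reading comes with each control period).
- r.grab_frame(name): name is "scene" or "side" or "wrist"; returns the picture (384x512x3 uint8, blue, green, red); there is no depth.
- r.camera_info(name): a dict with "mtx" (3x3 intrinsics, pixels), "rvec" (rotation vector, rad) and "tvec" (3), from world to camera coordinates, as OpenCV has them. Camera axes: x right, y down, z forward; pixel columns grow to the right and rows downward; lengths in m; the calibration is good to about 2 mm. A picture is of the moment at which its call begins: read the wrist's pose just before it. camera_info takes no time and is no camera call; for the wrist camera it gives the pose at the moment of the call.
- r.hand_in(): hands the job in; it is judged then, once.
The state is a dict: "clock": time; "joints": joint angles; "qvel": joint speeds; "tau": joint torques, N m; "tcp_pos": TCP position; "orientation": TCP orientation; "contact_force": force on the tool from outside, world axes, zero at the start; "moment": the same for the moment, N m; "grip_width": finger opening in m; "gripper_force": force on a finger pad.
Only numpy, scipy, OpenCV 4.12 (cv2) and the standard library are available. Lean on these libraries where they do the work, as an engineer would, in place of code of your own. Each camera call takes 0.05 s, during which the arm holds its last target. There are 200 camera calls.

## Working session

There is one attempt and no reset: what is moved stays moved. The work goes in short steps, Python scripts to look and compute and a tool call to move; the robot and the scene stay as the last step left them, time stands still between calls to the robot, and variables do not carry over. Pictures are saved under pics/ and viewed, at most 10 in all, crops included, and the job is handed in when it is done.

Besides the shell and the picture viewer there is one more tool, called after "Request:" as a command line: name --argument value ..., lists and objects as JSON in quotes. step_arm: Moves the arm, as the interface text tells. Its arguments: {"type":"object","properties":{"moves":{"type":"array","items":{"type":"object","properties":{"rx":{"type":"number"},"ry":{"type":"number"},"rz":{"type":"number"},"dx":{"type":"number"},"dy":{"type":"number"},"dz":{"type":"number"},"gripper":{"type":"number"}}}},"grip_force":{"type":"number"}},"required":["moves"]}

```bash
mkdir -p pics; python3 - <<'E'
from bench import r
import cv2,numpy as np
o=r.get_obs();print(o['clock'],o['tcp_pos'],o['orientation'],o['grip_width'],r.tcp_to_tips)
for n in("scene","side"):
    cv2.imwrite(f'pics/{n}0.png',cv2.resize(r.grab_frame(n),(800,600),interpolation=cv2.INTER_CUBIC))
    c=r.camera_info(n);R=cv2.Rodrigues(np.array(c['rvec']))[0];print(n,np.array(c['mtx']).tolist(),(-R.T@np.array(c['tvec']).ravel()),R[2])
E
```

```text
0.0 [0.24440809 0.62858905 0.25229173] [-5.79061228e-01 -3.08755674e+00  2.94841094e-03] 0.08545289449598294 0.022
scene [[379.53491987317153, 0.0, 258.8542185281443], [0.0, 379.53491987317153, 188.40361975403943], [0.0, 0.0, 1.0]] [-0.85367948 -0.12090303  0.73075919] [ 0.90335659  0.02692927 -0.42804402]
side [[449.21374061134304, 0.0, 252.66674904421194], [0.0, 449.21374061134304, 195.41055643408095], [0.0, 0.0, 1.0]] [ 0.60171723 -1.33553674  1.02353899] [-0.03772724  0.79480754 -0.60568774]
```

View pics/scene0.png

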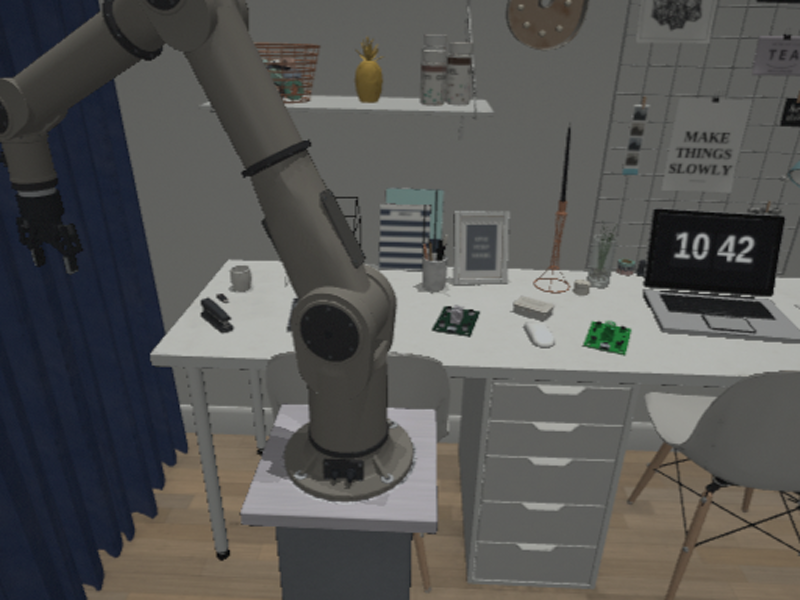

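View pics/side0.png

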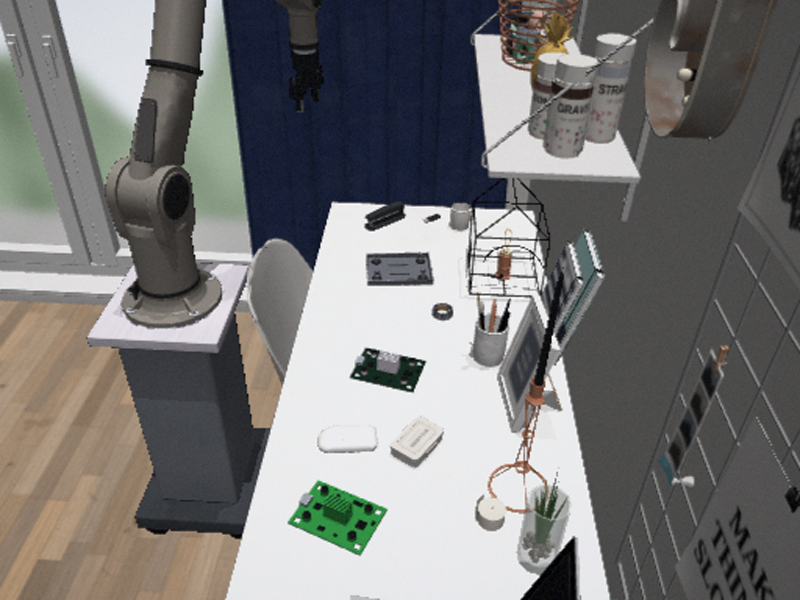

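The side view shows the dock at about (398,268) and the dark green board at about (388,368), with its socket towards the robot. The bright green look-alike is at (337,517). Next I turn these pixels into positions.

```bash
cat > h.py <<'E'
from bench import r
import cv2,numpy as np
from scipy.spatial.transform import Rotation as Ro
def ray(c,uv,z):
    "pixels (512x384) to world points on the plane(s) z"
    R=cv2.Rodrigues(np.array(c['rvec']))[0];t=np.array(c['tvec']).ravel()
    p=cv2.undistortPoints(np.array(uv,float).reshape(-1,1,2),np.array(c['mtx']),None)[:,0]
    d=np.c_[p,np.ones(len(p))]@R;o=-R.T@t
    return o+d*((np.asarray(z)-o[2])/d[:,2])[:,None]
E
python3 - <<'E'
from h import *
c=r.camera_info('side')
f=lambda a:(np.array(a)+.5)*.64-.5
print('dock',ray(c,f([(367,254),(428,253),(433,283),(366,285)]),.016).round(3))
print('board',ray(c,f([(366,348),(426,358),(415,391),(350,378)]),.004).round(3))
print('sink top',ray(c,f([(391,356)]),.038).round(3))
print('washi etc',ray(c,f([(442,311),(347,438),(417,440)]),.01).round(3))
o=r.get_obs();print(Ro.from_rotvec(o['orientation']).as_matrix().round(3))
w=r.camera_info('wrist');R=cv2.Rodrigues(np.array(w['rvec']))[0];T=Ro.from_rotvec(o['orientation']).as_matrix()
print('cam in tool',(T.T@(-R.T@np.array(w['tvec']).ravel()-o['tcp_pos'])).round(3),(T.T@R.T).round(3),w['mtx'][0])
E
```

```text
dock [[0.452 0.204 0.016]
 [0.612 0.222 0.016]
 [0.627 0.086 0.016]
 [0.463 0.065 0.016]]
board [[ 0.483 -0.158  0.004]
 [ 0.617 -0.181  0.004]
 [ 0.597 -0.286  0.004]
 [ 0.458 -0.257  0.004]]
sink top [[ 0.542 -0.219  0.038]]
washi etc [[ 0.65  -0.018  0.01 ]
 [ 0.472 -0.429  0.01 ]
 [ 0.605 -0.424  0.01 ]]
[[-0.932  0.362 -0.001]
 [ 0.362  0.932 -0.002]
 [-0.    -0.002 -1.   ]]
cam in tool [ 0.066 -0.001 -0.12 ] [[ 0.    -0.965 -0.262]
 [ 1.     0.     0.   ]
 [-0.    -0.262  0.965]] [341.31654153   0.         257.24801381]
```

Request:
step_arm --moves '[{"dx": -37.5, "dy": -28.8}, {"dx": -37.5, "dy": -28.8}, {"dx": -37.5, "dy": -28.8}, {"dx": -37.5, "dy": -28.8}, {"dx": -37.5, "dy": -28.8}, {"dx": -37.5, "dy": -28.8}, {"dx": -37.5, "dy": -28.8}, {"dx": -37.5, "dy": -28.8}, {"dx": -37.5, "dy": -28.8}, {"dx": -37.5, "dy": -28.8}, {"dx": -37.5, "dy": -28.8}, {"dx": -37.5, "dy": -28.8}, {"rz": -9.4}, {"rz": -9.4}, {"rz": -9.4}, {}]'

```text
invalid input at $.moves[0]: expected keys rx, ry, rz, dx, dy, dz, gripper
```

```bash
python3 - <<'E'
from h import *
o=r.get_obs();c=r.camera_info('wrist');im=r.grab_frame('wrist')
np.savez('dock.npz',im=im,**{k:np.array(v) for k,v in c.items()})
print(o['clock'],o['tcp_pos'],Ro.from_rotvec(o['orientation']).as_matrix().round(3))
cv2.imwrite('pics/dock1.png',cv2.resize(im,(800,600),interpolation=cv2.INTER_CUBIC))
E
```

```text
0.1 [0.24442159 0.62865811 0.25240191] [[-0.932  0.362 -0.001]
 [ 0.362  0.932 -0.002]
 [-0.    -0.002 -1.   ]]
```

View pics/dock1.png

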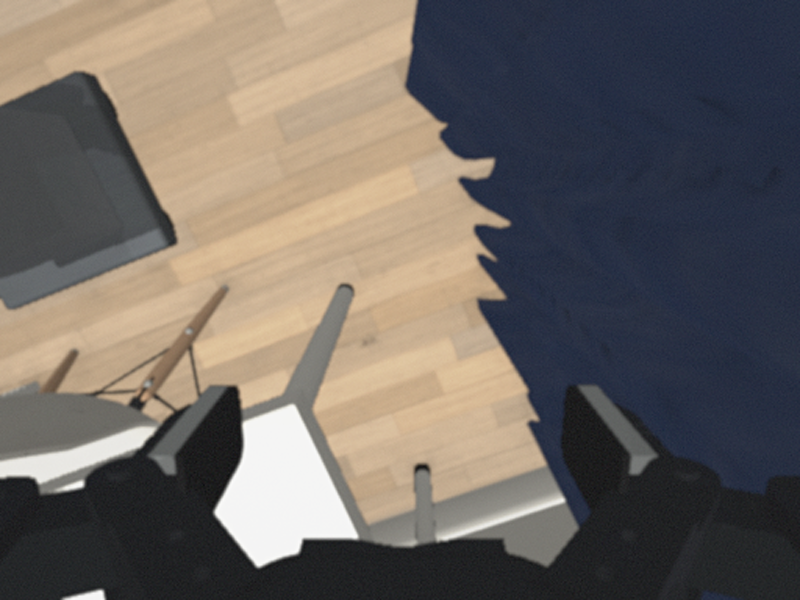

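That call was refused because every key must be present, so the picture shows only the start pose. The fingers cover the lower part of the image, below row 385. I'll stop 25 mm past the dock centre so the dock shows above them.

Request:
step_arm --moves '[{"rx": 0, "ry": 0, "rz": 0, "dx": -39.5, "dy": -28, "dz": 0, "gripper": 1}, {"rx": 0, "ry": 0, "rz": 0, "dx": -39.5, "dy": -28, "dz": 0, "gripper": 1}, {"rx": 0, "ry": 0, "rz": 0, "dx": -39.5, "dy": -28, "dz": 0, "gripper": 1}, {"rx": 0, "ry": 0, "rz": 0, "dx": -39.5, "dy": -28, "dz": 0, "gripper": 1}, {"rx": 0, "ry": 0, "rz": 0, "dx": -39.5, "dy": -28, "dz": 0, "gripper": 1}, {"rx": 0, "ry": 0, "rz": 0, "dx": -39.5, "dy": -28, "dz": 0, "gripper": 1}, {"rx": 0, "ry": 0, "rz": 0, "dx": -39.5, "dy": -28, "dz": 0, "gripper": 1}, {"rx": 0, "ry": 0, "rz": 0, "dx": -39.5, "dy": -28, "dz": 0, "gripper": 1}, {"rx": 0, "ry": 0, "rz": 0, "dx": -39.5, "dy": -28, "dz": 0, "gripper": 1}, {"rx": 0, "ry": 0, "rz": 0, "dx": -39.5, "dy": -28, "dz": 0, "gripper": 1}, {"rx": 0, "ry": 0, "rz": 0, "dx": -39.5, "dy": -28, "dz": 0, "gripper": 1}, {"rx": 0, "ry": 0, "rz": 0, "dx": -39.5, "dy": -28, "dz": 0, "gripper": 1}, {"rx": 0, "ry": 0, "rz": -9.4, "dx": 0, "dy": 0, "dz": 0, "gripper": 1}, {"rx": 0, "ry": 0, "rz": -9.4, "dx": 0, "dy": 0, "dz": 0, "gripper": 1}, {"rx": 0, "ry": 0, "rz": -9.4, "dx": 0, "dy": 0, "dz": 0, "gripper": 1}, {"rx": 0, "ry": 0, "rz": 0, "dx": 0, "dy": 0, "dz": 0, "gripper": 1}]'

```text
clock: 2.15
tcp_pos: [0.5645, 0.144, 0.253]
orientation: [0.188, -3.135, -0.0]
contact_force: [-0.3, -0.2, 0.7]
grip_width: 0.0853
gripper_force: 0.0
```

```bash
python3 - <<'E'
from h import *
o=r.get_obs();c=r.camera_info('wrist');im=r.grab_frame('wrist')
np.savez('dock.npz',im=im,**{k:np.array(v) for k,v in c.items()})
print(o['clock'],o['tcp_pos'],Ro.from_rotvec(o['orientation']).as_matrix().round(3))
cv2.imwrite('pics/dock2.png',cv2.resize(im,(800,600),interpolation=cv2.INTER_CUBIC))
E
```

```text
2.15 [0.56445695 0.1440356  0.25304861] [[-0.993 -0.119 -0.001]
 [-0.119  0.993  0.   ]
 [ 0.001  0.    -1.   ]]
```

View pics/dock2.png

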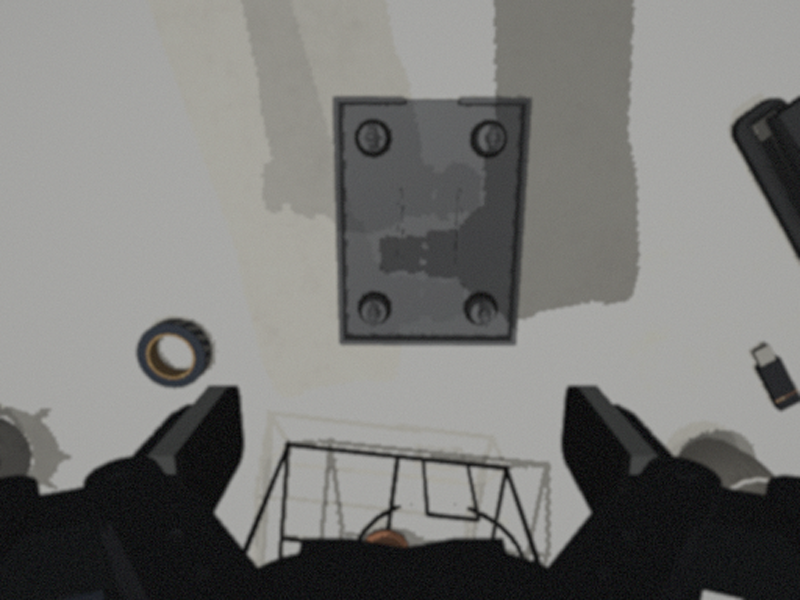

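The wrist view shows the gap at the top, towards the robot, and the posts at about (373,137), (489,138), (374,308) and (481,308). The outer wall corners are at (334,98), (531,98), (516,343) and (341,343). Next I fit the dock pose.

```bash
cat >> h.py <<'E'
from scipy.optimize import least_squares
def fit(c,model,uv800,x0):
    "planar pose (x,y,yaw) of model points [m] seen at uv800"
    uv=(np.array(uv800)+.5)*.64-.5;m=np.array(model,float)
    def f(p):
        w=Ro.from_euler('z',p[2]).apply(m)+[p[0],p[1],0]
        return (cv2.projectPoints(w,np.array(c['rvec']),np.array(c['tvec']),np.array(c['mtx']),None)[0][:,0]-uv).ravel()
    s=least_squares(f,x0,x_scale=[.01,.01,.05],loss='soft_l1');return s.x,f(s.x).reshape(-1,2)
E
python3 - <<'E'
from h import *
c=np.load('dock.npz')
# corners top z16, order: image TL=( -x,-y), TR=(-x,+y), BR, BL
cor=[(-.083,-.063,.016),(-.083,.063,.016),(.083,.063,.016),(.083,-.063,.016)]
pos=[(-.058,-.038,.018),(-.058,.038,.018),(.058,-.038,.018),(.058,.038,.018)]
a=[(334,98),(531,98),(516,343),(341,343)];b=[(373,137),(489,138),(374,308),(481,308)]
for m,u in((cor,a),(pos,b),(cor+pos,a+b)):
    p,e=fit(c,m,u,[.54,.144,.12]);print(p.round(4),np.degrees(p[2]).round(2),e.round(1).tolist())
E
```

```text
[0.5402 0.1597 0.1183] 6.78 [[-1.2, -1.0], [1.1, -0.7], [0.9, 2.2], [-0.8, 2.0]]
[0.5389 0.1586 0.1126] 6.45 [[-1.1, -1.0], [1.1, -1.1], [-0.9, 1.8], [0.8, 2.3]]
[0.5394 0.1591 0.1161] 6.65 [[-1.5, -2.1], [0.8, -1.6], [0.3, 1.6], [-1.4, 1.1], [-0.8, -0.3], [1.4, -0.7], [-0.3, 2.4], [1.4, 2.7]]
```

Request:
step_arm --moves '[{"rx": 0, "ry": 0, "rz": 0, "dx": 3, "dy": -40, "dz": 0, "gripper": 1}, {"rx": 0, "ry": 0, "rz": 0, "dx": 4, "dy": -40, "dz": 0, "gripper": 1}, {"rx": 0, "ry": 0, "rz": 0, "dx": 4, "dy": -40, "dz": 0, "gripper": 1}, {"rx": 0, "ry": 0, "rz": 0, "dx": 4, "dy": -40, "dz": 0, "gripper": 1}, {"rx": 0, "ry": 0, "rz": 0, "dx": 5, "dy": -40, "dz": 0, "gripper": 1}, {"rx": 0, "ry": 0, "rz": 0, "dx": 5, "dy": -40, "dz": 0, "gripper": 1}, {"rx": 0, "ry": 0, "rz": 0, "dx": 5, "dy": -40, "dz": 0, "gripper": 1}, {"rx": 0, "ry": 0, "rz": 0, "dx": 5, "dy": -40, "dz": 0, "gripper": 1}, {"rx": 0, "ry": 0, "rz": 0, "dx": 5, "dy": -40, "dz": 0, "gripper": 1}, {"rx": 0, "ry": 0, "rz": 8.7, "dx": 0, "dy": 0, "dz": 0, "gripper": 1}, {"rx": 0, "ry": 0, "rz": 8.7, "dx": 0, "dy": 0, "dz": 0, "gripper": 1}, {"rx": 0, "ry": 0, "rz": 0, "dx": 0, "dy": 0, "dz": 0, "gripper": 1}]'

```text
clock: 3.7
tcp_pos: [0.5685, -0.2178, 0.2531]
orientation: [-0.287, -3.128, 0.0]
contact_force: [-0.4, -0.2, -0.3]
grip_width: 0.0854
gripper_force: 0.0
```

```bash
python3 - <<'E'
from h import *
o=r.get_obs();c=r.camera_info('wrist');im=r.grab_frame('wrist')
np.savez('board.npz',im=im,**{k:np.array(v) for k,v in c.items()})
print(o['clock'],o['tcp_pos'],Ro.from_rotvec(o['orientation']).as_matrix().round(3))
cv2.imwrite('pics/board1.png',cv2.resize(im,(800,600),interpolation=cv2.INTER_CUBIC))
E
```

```text
3.7 [ 0.56848737 -0.21778993  0.25312401] [[-0.983  0.182 -0.   ]
 [ 0.182  0.983 -0.   ]
 [ 0.    -0.    -1.   ]]
```

View pics/board1.png

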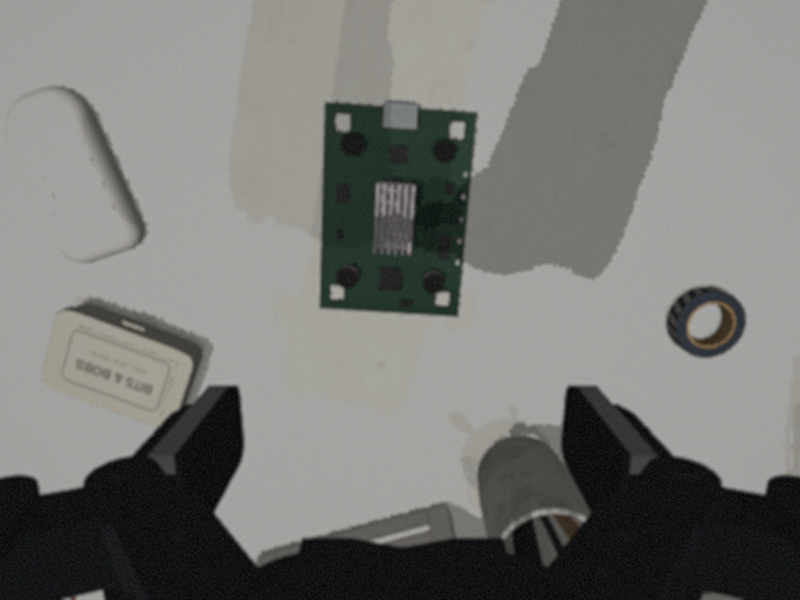

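The board's corners are at (326,103), (478,113), (459,316) and (320,307), its slots at (343,121), (457,130), (443,299) and (337,292), and the socket is at the top. The dock fit came out about 2% off in scale, so I'll fit both with a free height offset.

```bash
cat >> h.py <<'E'
def fitz(c,model,uv800,x0):
    "as fit, with a common camera error in height as 4th unknown"
    uv=(np.array(uv800)+.5)*.64-.5;m=np.array(model,float)
    def f(p):
        w=Ro.from_euler('z',p[2]).apply(m)+[p[0],p[1],p[3]]
        return (cv2.projectPoints(w,np.array(c['rvec']),np.array(c['tvec']),np.array(c['mtx']),None)[0][:,0]-uv).ravel()
    s=least_squares(f,list(x0)+[0],x_scale=[.01,.01,.05,.01],loss='soft_l1');return s.x,f(s.x).reshape(-1,2)
E
python3 - <<'E'
from h import *
c=np.load('dock.npz')
cor=[(-.083,-.063,.016),(-.083,.063,.016),(.083,.063,.016),(.083,-.063,.016)]
pos=[(-.058,-.038,.018),(-.058,.038,.018),(.058,-.038,.018),(.058,.038,.018)]
a=[(334,98),(531,98),(516,343),(341,343)];b=[(373,137),(489,138),(374,308),(481,308)]
for m,u in((cor,a),(pos,b),(cor+pos,a+b)):
    p,e=fitz(c,m,u,[.54,.144,.12]);print(p.round(4),np.degrees(p[2]).round(2),e.round(1).tolist())
c=np.load('board.npz')
cor=[(-.07,-.05,.004),(-.07,.05,.004),(.07,.05,.004),(.07,-.05,.004)]
pos=[(-.058,-.038,.002),(-.058,.038,.002),(.058,.038,.002),(.058,-.038,.002)]
a=[(326,103),(478,113),(459,316),(320,307)];b=[(343,121),(457,130),(443,299),(337,292)]
for F in(fit,fitz):
  for m,u in((cor,a),(pos,b),(cor+pos,a+b)):
    p,e=F(c,m,u,[.54,-.22,-.18]);print(p.round(4),np.degrees(p[2]).round(2),e.round(1).tolist())
E
```

```text
[ 0.5401  0.16    0.1185 -0.0068] 6.79 [[0.0, -0.2], [-0.2, 0.0], [-0.1, 0.2], [0.2, 0.0]]
[ 0.5394  0.1592  0.1134 -0.0104] 6.5 [[-0.0, 0.0], [-0.0, -0.1], [0.1, -0.2], [-0.0, 0.2]]
[ 0.5397  0.1596  0.1166 -0.008 ] 6.68 [[-0.1, -0.7], [-0.7, -0.2], [-0.8, -0.5], [-0.2, -0.8], [0.0, 0.5], [0.5, 0.1], [0.5, 0.8], [0.7, 1.1]]
[ 0.5379 -0.2174 -0.2479] -14.2 [[-0.3, -0.8], [0.3, -0.5], [-0.2, 0.7], [0.2, 1.0]]
[ 0.5373 -0.2178 -0.2487] -14.25 [[-0.1, 0.5], [0.3, -0.2], [-0.3, -0.2], [-0.0, -0.0]]
[ 0.5375 -0.2176 -0.2484] -14.23 [[-0.5, -1.2], [0.1, -0.8], [-0.5, 0.5], [-0.1, 0.6], [0.2, 0.7], [0.6, -0.0], [-0.0, -0.0], [0.2, 0.1]]
[ 0.538  -0.2175 -0.2479 -0.0031] -14.2 [[0.1, -0.3], [-0.1, -0.0], [-0.5, 0.1], [0.5, 0.3]]
[ 5.373e-01 -2.178e-01 -2.488e-01  4.000e-04] -14.25 [[-0.1, 0.4], [0.4, -0.3], [-0.2, -0.1], [-0.1, 0.0]]
[ 0.5377 -0.2177 -0.2483 -0.0017] -14.23 [[-0.3, -0.8], [-0.2, -0.5], [-0.6, 0.2], [0.1, 0.4], [0.3, 1.0], [0.4, 0.2], [-0.2, -0.3], [0.4, -0.1]]
```

Both fits agree to about 1 mm: board at (0.5377, -0.2176) with yaw -14.2°, dock at about (0.5395, 0.159) with yaw 6.6°. Now I go down to grasp.

Request:
step_arm --grip_force 50 --moves '[{"rx": 0, "ry": 0, "rz": 0, "dx": 30.3, "dy": -5.4, "dz": 0, "gripper": 1}, {"rx": 0, "ry": 0, "rz": 3.7, "dx": 0, "dy": 0, "dz": 30, "gripper": 1}, {"rx": 0, "ry": 0, "rz": 0, "dx": 0, "dy": 0, "dz": 40, "gripper": 1}, {"rx": 0, "ry": 0, "rz": 0, "dx": 0, "dy": 0, "dz": 40, "gripper": 1}, {"rx": 0, "ry": 0, "rz": 0, "dx": 0, "dy": 0, "dz": 40, "gripper": 1}, {"rx": 0, "ry": 0, "rz": 0, "dx": 0, "dy": 0, "dz": 40, "gripper": 1}, {"rx": 0, "ry": 0, "rz": 0, "dx": 0, "dy": 0, "dz": 20, "gripper": 1}, {"rx": 0, "ry": 0, "rz": 0, "dx": 0, "dy": 0, "dz": 9, "gripper": 1}, {"rx": 0, "ry": 0, "rz": 0, "dx": 0, "dy": 0, "dz": 0, "gripper": 1}, {"rx": 0, "ry": 0, "rz": 0, "dx": 0, "dy": 0, "dz": 0, "gripper": 1}]'

```text
clock: 5.0
tcp_pos: [0.5387, -0.2181, 0.0356]
orientation: [0.386, 3.115, -0.0]
contact_force: [-1.5, -0.1, -0.1]
grip_width: 0.0853
gripper_force: 0.0
```

Request:
step_arm --grip_force 50 --moves '[{"rx": 0, "ry": 0, "rz": 0, "dx": 0, "dy": 0, "dz": 0, "gripper": -1}, {"rx": 0, "ry": 0, "rz": 0, "dx": 0, "dy": 0, "dz": 0, "gripper": -1}, {"rx": 0, "ry": 0, "rz": 0, "dx": 0, "dy": 0, "dz": 0, "gripper": -1}, {"rx": 0, "ry": 0, "rz": 0, "dx": 0, "dy": 0, "dz": 0, "gripper": -1}, {"rx": 0, "ry": 0, "rz": 0, "dx": 0, "dy": 0, "dz": 0, "gripper": -1}, {"rx": 0, "ry": 0, "rz": 0, "dx": 0, "dy": 0, "dz": 0, "gripper": -1}]'

```text
clock: 5.75
tcp_pos: [0.5379, -0.218, 0.0346]
orientation: [0.387, 3.117, -0.0]
contact_force: [-0.4, 0.1, 5.5]
grip_width: 0.0229
gripper_force: 51.1
```

Request:
step_arm --moves '[{"rx": 0, "ry": 0, "rz": 0, "dx": 0, "dy": 0, "dz": -10, "gripper": -1}, {"rx": 0, "ry": 0, "rz": 0, "dx": 0, "dy": 0, "dz": -20, "gripper": -1}, {"rx": 0, "ry": 0, "rz": 0, "dx": 0, "dy": 0, "dz": -25, "gripper": -1}, {"rx": 0, "ry": 0, "rz": 0, "dx": 0, "dy": 0, "dz": -25, "gripper": -1}, {"rx": 0, "ry": 0, "rz": 0, "dx": 0, "dy": 0, "dz": -20, "gripper": -1}, {"rx": 0, "ry": 0, "rz": 0, "dx": 0, "dy": 0, "dz": -10, "gripper": -1}, {"rx": 0, "ry": 0, "rz": 0, "dx": 0, "dy": 0, "dz": 0, "gripper": -1}]'

```text
clock: 6.62
tcp_pos: [0.5381, -0.2179, 0.1452]
orientation: [0.387, 3.116, -0.0]
contact_force: [0.2, -0.5, -1.2]
grip_width: 0.0233
gripper_force: 50.4
```

```bash
python3 - <<'E'
from h import *
o=r.get_obs();c=r.camera_info('wrist');im=r.grab_frame('wrist')
np.savez('held.npz',im=im,tcp=o['tcp_pos'],ori=o['orientation'],**{k:np.array(v) for k,v in c.items()})
print(o['clock'],o['tcp_pos'],o['contact_force'],o['moment'],o['grip_width'],Ro.from_rotvec(o['orientation']).as_matrix().round(3))
cv2.imwrite('pics/held.png',cv2.resize(im,(800,600),interpolation=cv2.INTER_CUBIC))
E
```

```text
6.625 [ 0.53806537 -0.21786592  0.14523552] [ 0.20048097 -0.52651286 -1.15023799] [0.0067753  0.01754261 0.00406144] 0.023288844741164067 [[-0.97   0.244  0.002]
 [ 0.244  0.97  -0.   ]
 [-0.002  0.    -1.   ]]
```

View pics/held.png

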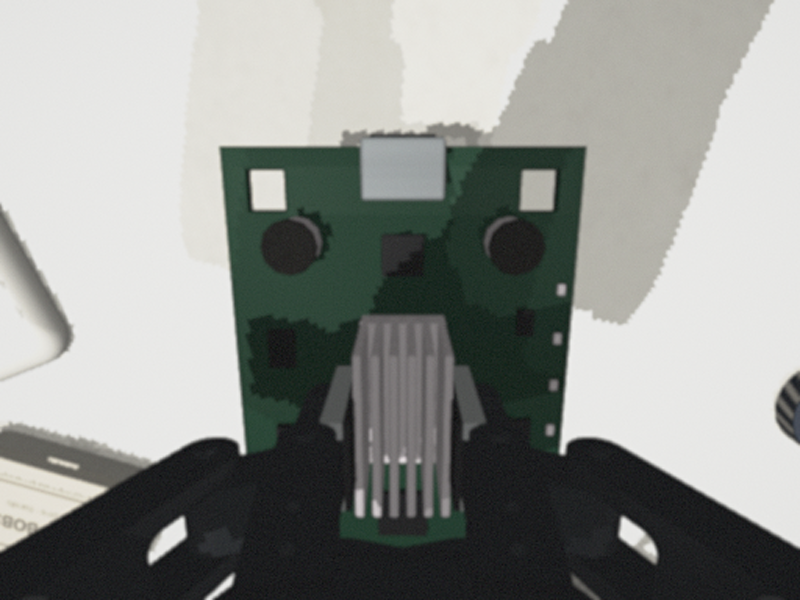

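The board is held level and square. Its near corners are at (220,147) and (586,147), slots at (267,190) and (538,190), and stud tops at (291,246) and (514,246). Next I fit its pose in the hand and work out the move to the dock.

```bash
python3 - <<'E'
from h import *
c=np.load('held.npz')
m=np.array([(-.07,-.05,.004),(-.07,.05,.004),(-.058,-.038,.002),(-.058,.038,.002),(-.044,-.03,.017),(-.044,.03,.017)])+[0,0,.1106]
u=[(220,147),(586,147),(267,190),(538,190),(291,246),(514,246)]
T=Ro.from_rotvec(c['ori']).as_matrix();D=np.array([.5395,.1593]);yd=.1163
for F in(fit,fitz):
    p,e=F(c,m,u,[.538,-.218,-.248]);print(p.round(4),np.degrees(p[2]),e.round(1).tolist())
    off=T[:2,:2].T@(p[:2]-c['tcp'][:2]);print('board in tool mm',(off*1e3).round(1))
    rz=-np.degrees(yd-p[2]);R=Ro.from_euler('z',yd-p[2]).as_matrix()[:2,:2]
    tgt=D-R@(p[:2]-c['tcp'][:2]);d=T[:2,:2].T@(tgt-c['tcp'][:2]);print('tcp target',tgt.round(4),'move tool mm before turn',(d*1e3).round(1),'rz',rz.round(2))
E
```

```text
[ 0.5377 -0.2182 -0.2467] -14.13769847869318 [[-1.0, -1.1], [0.6, -1.1], [0.2, 0.0], [-0.0, 0.1], [-2.2, 1.3], [2.4, 1.4]]
board in tool mm [ 0.3 -0.5]
tcp target [0.5397 0.1598] move tool mm before turn [ 90.6 366.6] rz -20.8
[ 0.5377 -0.2182 -0.2468 -0.0016] -14.138448045553558 [[0.3, -0.9], [-0.6, -0.8], [1.2, -0.1], [-0.9, -0.0], [-1.3, 0.9], [1.7, 0.9]]
board in tool mm [ 0.2 -0.4]
tcp target [0.5397 0.1598] move tool mm before turn [ 90.7 366.6] rz -20.8
```

Request:
step_arm --moves '[{"rx": 0, "ry": 0, "rz": 0, "dx": 5, "dy": 20, "dz": 0, "gripper": -1}, {"rx": 0, "ry": 0, "rz": 0, "dx": 9, "dy": 36, "dz": 0, "gripper": -1}, {"rx": 0, "ry": 0, "rz": 0, "dx": 9, "dy": 36, "dz": 0, "gripper": -1}, {"rx": 0, "ry": 0, "rz": 0, "dx": 9, "dy": 36, "dz": 0, "gripper": -1}, {"rx": 0, "ry": 0, "rz": 0, "dx": 9, "dy": 36, "dz": 0, "gripper": -1}, {"rx": 0, "ry": 0, "rz": 0, "dx": 9, "dy": 36, "dz": 0, "gripper": -1}, {"rx": 0, "ry": 0, "rz": 0, "dx": 9, "dy": 36, "dz": 0, "gripper": -1}, {"rx": 0, "ry": 0, "rz": 0, "dx": 9, "dy": 36, "dz": 0, "gripper": -1}, {"rx": 0, "ry": 0, "rz": 0, "dx": 9, "dy": 36, "dz": 0, "gripper": -1}, {"rx": 0, "ry": 0, "rz": 0, "dx": 9, "dy": 36, "dz": 0, "gripper": -1}, {"rx": 0, "ry": 0, "rz": 0, "dx": 4.6, "dy": 22.6, "dz": 0, "gripper": -1}, {"rx": 0, "ry": 0, "rz": -7, "dx": 0, "dy": 0, "dz": 0, "gripper": -1}, {"rx": 0, "ry": 0, "rz": -7, "dx": 0, "dy": 0, "dz": 0, "gripper": -1}, {"rx": 0, "ry": 0, "rz": -6.8, "dx": 0, "dy": 0, "dz": 0, "gripper": -1}, {"rx": 0, "ry": 0, "rz": 0, "dx": 0, "dy": 0, "dz": 20, "gripper": -1}, {"rx": 0, "ry": 0, "rz": 0, "dx": 0, "dy": 0, "dz": 20, "gripper": -1}, {"rx": 0, "ry": 0, "rz": 0, "dx": 0, "dy": 0, "dz": 15, "gripper": -1}, {"rx": 0, "ry": 0, "rz": 0, "dx": 0, "dy": 0, "dz": 10, "gripper": -1}, {"rx": 0, "ry": 0, "rz": 0, "dx": 0, "dy": 0, "dz": 0, "gripper": -1}, {"rx": 0, "ry": 0, "rz": 0, "dx": 0, "dy": 0, "dz": 0, "gripper": -1}]'

```text
clock: 9.18
tcp_pos: [0.5398, 0.16, 0.0797]
orientation: [-0.182, 3.136, 0.0]
contact_force: [-0.3, 0.3, -2.0]
grip_width: 0.0232
gripper_force: 50.4
```

```bash
python3 - <<'E'
from h import *
o=r.get_obs();c=r.camera_info('wrist');im=r.grab_frame('wrist')
np.savez('over.npz',im=im,tcp=o['tcp_pos'],ori=o['orientation'],**{k:np.array(v) for k,v in c.items()})
T=Ro.from_rotvec(o['orientation']).as_matrix();print(o['clock'],o['tcp_pos'],o['contact_force'],T.round(3))
a=cv2.resize(im[60:160,120:220],(400,400),interpolation=cv2.INTER_CUBIC);b=cv2.resize(im[60:160,300:400],(400,400),interpolation=cv2.INTER_CUBIC)
cv2.imwrite('pics/over.png',cv2.convertScaleAbs(np.hstack([a,b]),alpha=1.6))
E
```

```text
9.175 [0.53981458 0.15999824 0.0797396 ] [-0.25308625  0.28992856 -2.02936021] [[-0.993 -0.116  0.001]
 [-0.116  0.993  0.   ]
 [-0.001  0.    -1.   ]]
```

View pics/over.png

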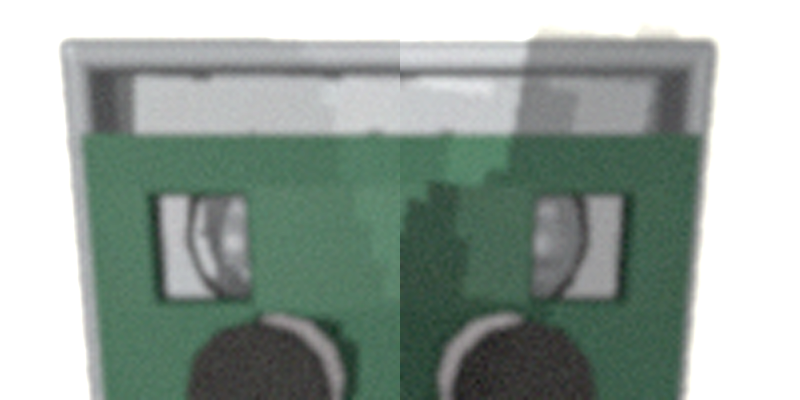

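The board sits nearly symmetrically over the dock, and both seats show through the slots. The dock's near wall corners are at crop (62,42) and (716,42). I'll compare these with the prediction.

```bash
python3 - <<'E'
from h import *
c=np.load('over.npz')
P=lambda w:cv2.projectPoints(np.array(w,float),c['rvec'],c['tvec'],c['mtx'],None)[0][:,0]
f=lambda x,y:((x+.5)/4-.5+120 if x<400 else (x-400+.5)/4-.5+300,(y+.5)/4-.5+60)
R=Ro.from_euler('z',.1163)
W=lambda m,x,y,z:R.apply(np.array(m,float))+[x,y,z]
dm=[(-.083,-.063,.016),(-.083,.063,.016),(-.058,-.0465,.018),(-.058,.0465,.018)]
do=np.array([f(62,42),f(716,42),f(190,240),f(586,240)])
print('dock obs-pred',(do-P(W(dm,.5395,.1593,0))).round(1).tolist())
T=Ro.from_rotvec(c['ori']).as_matrix();b=c['tcp'][:2]+T[:2,:2]@[.0003,-.0005]
bm=[(-.07,-.05,.004),(-.07,.05,.004)];bo=np.array([f(82,135),f(700,135)])
print('board obs-pred',(bo-P(W(bm,*b,.0451))).round(1).tolist())
print('px per m',341/(.0797+.12-.016),341/(.0797+.12-.049))
E
```

```text
dock obs-pred [[2.4, 2.1], [-2.2, 2.1], [-0.5, 1.1], [0.2, 1.0]]
board obs-pred [[0.9, 0.1], [-0.3, 0.1]]
px per m 1856.2874251497008 2262.7737226277372
```

The lateral error is about 0.1 px, and the fore-aft shift matches the scale effect seen before. The board is aligned, so I lower it gently.

Request:
step_arm --moves '[{"rx": 0, "ry": 0, "rz": 0, "dx": 0, "dy": 0, "dz": 6, "gripper": -1}, {"rx": 0, "ry": 0, "rz": 0, "dx": 0, "dy": 0, "dz": 4, "gripper": -1}, {"rx": 0, "ry": 0, "rz": 0, "dx": 0, "dy": 0, "dz": 2, "gripper": -1}, {"rx": 0, "ry": 0, "rz": 0, "dx": 0, "dy": 0, "dz": 2, "gripper": -1}, {"rx": 0, "ry": 0, "rz": 0, "dx": 0, "dy": 0, "dz": 1, "gripper": -1}, {"rx": 0, "ry": 0, "rz": 0, "dx": 0, "dy": 0, "dz": 1, "gripper": -1}, {"rx": 0, "ry": 0, "rz": 0, "dx": 0, "dy": 0, "dz": 0, "gripper": -1}]'

```text
clock: 10.1
tcp_pos: [0.5394, 0.1598, 0.0633]
orientation: [0.182, -3.136, -0.0]
contact_force: [0.2, -1.0, -1.7]
grip_width: 0.0228
gripper_force: 50.3
```

Request:
step_arm --moves '[{"rx": 0, "ry": 0, "rz": 0, "dx": 0, "dy": 0, "dz": 1, "gripper": -1}, {"rx": 0, "ry": 0, "rz": 0, "dx": 0, "dy": 0, "dz": 1, "gripper": -1}, {"rx": 0, "ry": 0, "rz": 0, "dx": 0, "dy": 0, "dz": 0.5, "gripper": -1}, {"rx": 0, "ry": 0, "rz": 0, "dx": 0, "dy": 0, "dz": 0, "gripper": -1}]'

```text
clock: 10.6
tcp_pos: [0.5399, 0.1599, 0.061]
orientation: [-0.182, 3.135, 0.0]
contact_force: [1.8, 0.2, -0.5]
grip_width: 0.023
gripper_force: 50.4
```

```bash
python3 - <<'E'
from h import *
o=r.get_obs();im=r.grab_frame('wrist');im2=r.grab_frame('side')
print(o['clock'],o['tcp_pos'],o['contact_force'],o['moment'])
a=cv2.resize(im[40:240,100:400],(600,400),interpolation=cv2.INTER_CUBIC);b=cv2.resize(im2[140:200,215:295],(533,400),interpolation=cv2.INTER_CUBIC)
cv2.imwrite('pics/down.png',cv2.convertScaleAbs(cv2.resize(np.hstack([a,b]),(800,283)),alpha=1.5))
E
```

```text
10.6 [0.5399293  0.15992251 0.06098807] [ 1.7686374   0.22621026 -0.5104159 ] [ 0.04362045 -0.2951277  -0.01759675]
```

View pics/down.png

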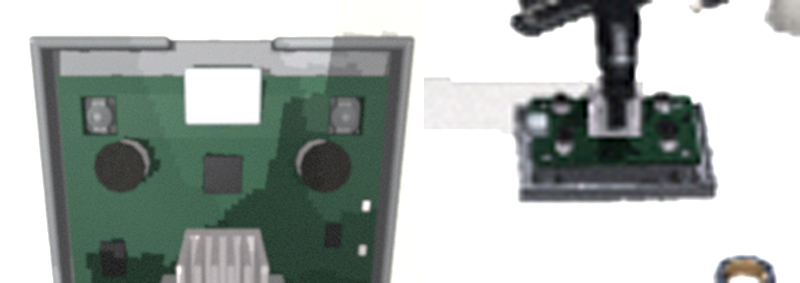

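Both near pins stand in their slots and the board sits inside the walls with its underside about 8.4 mm over the seats. I release, rise, shut the fingers and move over stud0, which is at tool (+44, +30).

Request:
step_arm --moves '[{"rx": 0, "ry": 0, "rz": 0, "dx": 0, "dy": 0, "dz": 0, "gripper": -0.2}, {"rx": 0, "ry": 0, "rz": 0, "dx": 0, "dy": 0, "dz": 0, "gripper": 0.2}, {"rx": 0, "ry": 0, "rz": 0, "dx": 0, "dy": 0, "dz": 0, "gripper": 0.5}, {"rx": 0, "ry": 0, "rz": 0, "dx": 0, "dy": 0, "dz": 0, "gripper": 0.5}, {"rx": 0, "ry": 0, "rz": 0, "dx": 0, "dy": 0, "dz": -10, "gripper": 0.5}, {"rx": 0, "ry": 0, "rz": 0, "dx": 0, "dy": 0, "dz": -20, "gripper": 0.5}, {"rx": 0, "ry": 0, "rz": 0, "dx": 0, "dy": 0, "dz": -20, "gripper": 0.5}, {"rx": 0, "ry": 0, "rz": 0, "dx": 22, "dy": 15, "dz": 0, "gripper": -1}, {"rx": 0, "ry": 0, "rz": 0, "dx": 22, "dy": 15, "dz": 0, "gripper": -1}, {"rx": 0, "ry": 0, "rz": 0, "dx": 0, "dy": 0, "dz": 0, "gripper": -1}, {"rx": 0, "ry": 0, "rz": 0, "dx": 0, "dy": 0, "dz": 0, "gripper": -1}, {"rx": 0, "ry": 0, "rz": 0, "dx": 0, "dy": 0, "dz": 0, "gripper": -1}]'

```text
clock: 12.2
tcp_pos: [0.4932, 0.184, 0.1111]
orientation: [-0.18, 3.136, -0.0]
contact_force: [0.0, 0.4, 0.2]
grip_width: 0.0
gripper_force: 0.0
```

```bash
python3 - <<'E'
from h import *
o=r.get_obs();c=r.camera_info('wrist');im=r.grab_frame('wrist')
np.savez('set.npz',im=im,tcp=o['tcp_pos'],**{k:np.array(v) for k,v in c.items()})
print(o['clock'],o['tcp_pos'],o['contact_force'])
# predicted stud tops and press point
R=Ro.from_euler('z',.1163)
w=R.apply([(-.044,.03,.043),(-.044,-.03,.043),(.044,.03,.043),(.044,-.03,.043)])+[.5397,.1598,0]
p=cv2.projectPoints(w,c['rvec'],c['tvec'],c['mtx'],None)[0][:,0]
im=im.copy()
for q in p: cv2.drawMarker(im,tuple(int(round(v)) for v in q),(0,0,255),0,8,1)
cv2.imwrite('pics/set.png',cv2.convertScaleAbs(cv2.resize(im,(800,600),interpolation=cv2.INTER_CUBIC),alpha=1.4))
E
```

```text
12.2 [0.49323885 0.18397679 0.1110508 ] [0.02250027 0.44082591 0.19525368]
```

View pics/set.png

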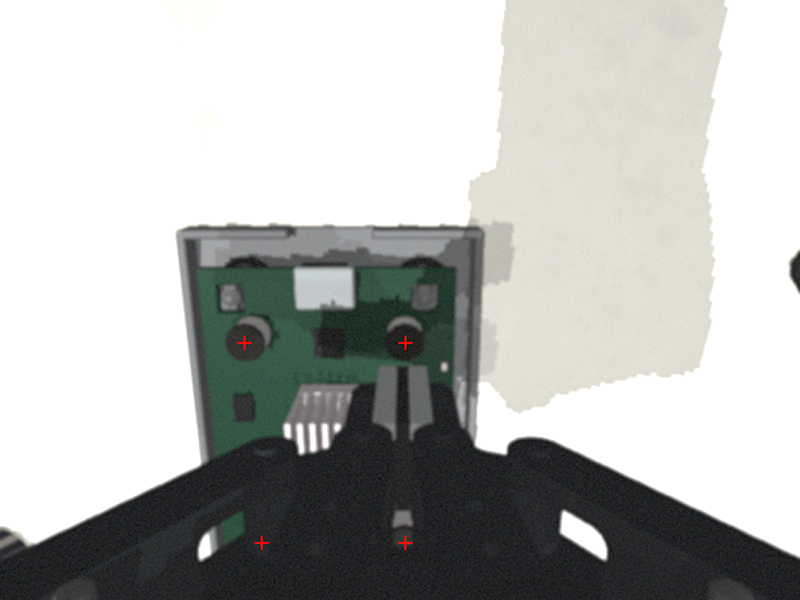

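The predicted stud tops (crosses at (405,343) and (245,343)) lie on the studs and all pins are in place. I go down on stud0.

Request:
step_arm --moves '[{"rx": 0, "ry": 0, "rz": 0, "dx": 0, "dy": 0, "dz": 15, "gripper": -1}, {"rx": 0, "ry": 0, "rz": 0, "dx": 0, "dy": 0, "dz": 15, "gripper": -1}, {"rx": 0, "ry": 0, "rz": 0, "dx": 0, "dy": 0, "dz": 10, "gripper": -1}, {"rx": 0, "ry": 0, "rz": 0, "dx": 0, "dy": 0, "dz": 2, "gripper": -1}, {"rx": 0, "ry": 0, "rz": 0, "dx": 0, "dy": 0, "dz": 1, "gripper": -1}, {"rx": 0, "ry": 0, "rz": 0, "dx": 0, "dy": 0, "dz": 1, "gripper": -1}, {"rx": 0, "ry": 0, "rz": 0, "dx": 0, "dy": 0, "dz": 1, "gripper": -1}, {"rx": 0, "ry": 0, "rz": 0, "dx": 0, "dy": 0, "dz": 1, "gripper": -1}, {"rx": 0, "ry": 0, "rz": 0, "dx": 0, "dy": 0, "dz": 1, "gripper": -1}, {"rx": 0, "ry": 0, "rz": 0, "dx": 0, "dy": 0, "dz": 0, "gripper": -1}]'

```text
clock: 13.5
tcp_pos: [0.4923, 0.1847, 0.0639]
orientation: [-0.183, 3.136, 0.0]
contact_force: [-0.4, 0.5, 2.3]
grip_width: -0.0002
gripper_force: 0.9
```

Request:
step_arm --moves '[{"rx": 0, "ry": 0, "rz": 0, "dx": 0, "dy": 0, "dz": 1, "gripper": -1}, {"rx": 0, "ry": 0, "rz": 0, "dx": 0, "dy": 0, "dz": 1, "gripper": -1}]'

```text
clock: 13.75
tcp_pos: [0.4922, 0.1848, 0.0619]
orientation: [0.183, -3.136, -0.0]
contact_force: [-1.9, 1.6, 3.8]
grip_width: 0.0002
gripper_force: 1.9
```

Request:
step_arm --moves '[{"rx": 0, "ry": 0, "rz": 0, "dx": 0, "dy": 0, "dz": 1, "gripper": -1}, {"rx": 0, "ry": 0, "rz": 0, "dx": 0, "dy": 0, "dz": 1, "gripper": -1}]'

```text
clock: 14.0
tcp_pos: [0.4921, 0.1849, 0.0599]
orientation: [0.183, -3.136, -0.001]
contact_force: [-1.8, 1.9, 5.4]
grip_width: 0.0004
gripper_force: 2.8
```

Request:
step_arm --moves '[{"rx": 0, "ry": 0, "rz": 0, "dx": 0, "dy": 0, "dz": 1, "gripper": -1}, {"rx": 0, "ry": 0, "rz": 0, "dx": 0, "dy": 0, "dz": 0.5, "gripper": -1}]'

```text
clock: 14.25
tcp_pos: [0.4921, 0.1849, 0.0585]
orientation: [0.183, -3.136, -0.001]
contact_force: [-2.2, 1.3, 7.5]
grip_width: 0.0003
gripper_force: 3.4
```

Request:
step_arm --moves '[{"rx": 0, "ry": 0, "rz": 0, "dx": 0, "dy": 0, "dz": 0.5, "gripper": -1}, {"rx": 0, "ry": 0, "rz": 0, "dx": 0, "dy": 0, "dz": 0.5, "gripper": -1}]'

```text
clock: 14.5
tcp_pos: [0.4921, 0.185, 0.0575]
orientation: [0.183, -3.136, -0.001]
contact_force: [-3.2, 1.9, 8.3]
grip_width: -0.0001
gripper_force: 3.8
```

Request:
step_arm --moves '[{"rx": 0, "ry": 0, "rz": 0, "dx": 0, "dy": 0, "dz": 0.5, "gripper": -1}, {"rx": 0, "ry": 0, "rz": 0, "dx": 0, "dy": 0, "dz": 0.5, "gripper": -1}]'

```text
clock: 14.75
tcp_pos: [0.4922, 0.185, 0.0566]
orientation: [0.183, -3.136, -0.001]
contact_force: [-3.8, 1.6, 9.5]
grip_width: -0.0001
gripper_force: 4.4
```

Request:
step_arm --moves '[{"rx": 0, "ry": 0, "rz": 0, "dx": 0, "dy": 0, "dz": 0.5, "gripper": -1}, {"rx": 0, "ry": 0, "rz": 0, "dx": 0, "dy": 0, "dz": 0.5, "gripper": -1}]'

```text
clock: 15.0
tcp_pos: [0.4921, 0.1849, 0.0554]
orientation: [0.183, -3.136, -0.001]
contact_force: [-2.6, 1.7, 6.0]
grip_width: 0.0001
gripper_force: 2.9
```

Request:
step_arm --moves '[{"rx": 0, "ry": 0, "rz": 0, "dx": 0, "dy": 0, "dz": 0.5, "gripper": -1}, {"rx": 0, "ry": 0, "rz": 0, "dx": 0, "dy": 0, "dz": 0.5, "gripper": -1}]'

```text
clock: 15.25
tcp_pos: [0.4921, 0.185, 0.0544]
orientation: [0.183, -3.136, -0.001]
contact_force: [-3.2, 2.0, 7.1]
grip_width: -0.0
gripper_force: 3.4
```

Force fell from about 10 N to 6 N, so stud0 has clicked. Next is the diagonal stud3.

Request:
step_arm --moves '[{"rx": 0, "ry": 0, "rz": 0, "dx": 0, "dy": 0, "dz": -5, "gripper": -1}, {"rx": 0, "ry": 0, "rz": 0, "dx": 0, "dy": 0, "dz": -20, "gripper": -1}, {"rx": 0, "ry": 0, "rz": 0, "dx": 0, "dy": 0, "dz": -25, "gripper": -1}, {"rx": 0, "ry": 0, "rz": 0, "dx": -22, "dy": -15, "dz": 0, "gripper": -1}, {"rx": 0, "ry": 0, "rz": 0, "dx": -33, "dy": -22.5, "dz": 0, "gripper": -1}, {"rx": 0, "ry": 0, "rz": 0, "dx": -33, "dy": -22.5, "dz": 0, "gripper": -1}, {"rx": 0, "ry": 0, "rz": 0, "dx": 0, "dy": 0, "dz": 0, "gripper": -1}]'

```text
clock: 16.12
tcp_pos: [0.5894, 0.1317, 0.1044]
orientation: [-0.175, 3.134, -0.003]
contact_force: [-1.2, -0.1, -0.2]
grip_width: -0.0002
gripper_force: 0.0
```

```bash
python3 - <<'E'
from h import *
o=r.get_obs();c=r.camera_info('wrist');im=r.grab_frame('wrist').copy()
print(o['clock'],o['tcp_pos'],o['contact_force'])
R=Ro.from_euler('z',.1163)
w=R.apply([(-.044,.03,.035),(-.044,-.03,.043),(.044,.03,.043),(.044,-.03,.045)])+[.5397,.1598,0]
print('stud3',w[3])
for q in cv2.projectPoints(w,c['rvec'],c['tvec'],c['mtx'],None)[0][:,0]: cv2.drawMarker(im,tuple(int(round(v)) for v in q),(0,0,255),0,8,1)
cv2.imwrite('pics/s3.png',cv2.convertScaleAbs(cv2.resize(im,(800,600),interpolation=cv2.INTER_CUBIC),alpha=1.4))
E
```

```text
16.125 [0.58935048 0.13173998 0.10435959] [-1.17088391 -0.08143151 -0.18997489]
stud3 [0.58688391 0.13510833 0.045     ]
```

View pics/s3.png

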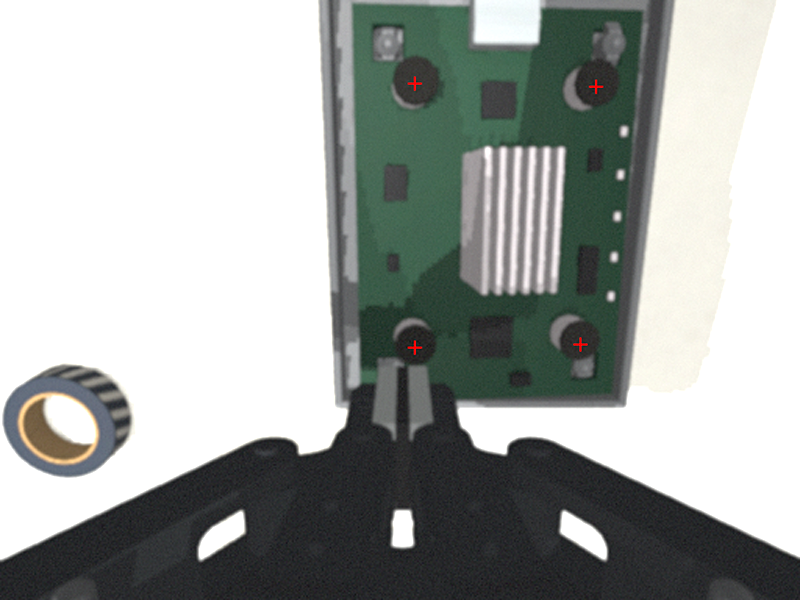

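Post0's catches now stand over the board, the other pins are in their slots, and the crosses match the studs. I correct (+2, +3.5) mm and press stud3.

Request:
step_arm --moves '[{"rx": 0, "ry": 0, "rz": 0, "dx": 2, "dy": 3.5, "dz": 10, "gripper": -1}, {"rx": 0, "ry": 0, "rz": 0, "dx": 0, "dy": 0, "dz": 14, "gripper": -1}, {"rx": 0, "ry": 0, "rz": 0, "dx": 0, "dy": 0, "dz": 8, "gripper": -1}, {"rx": 0, "ry": 0, "rz": 0, "dx": 0, "dy": 0, "dz": 1, "gripper": -1}, {"rx": 0, "ry": 0, "rz": 0, "dx": 0, "dy": 0, "dz": 1, "gripper": -1}, {"rx": 0, "ry": 0, "rz": 0, "dx": 0, "dy": 0, "dz": 1, "gripper": -1}, {"rx": 0, "ry": 0, "rz": 0, "dx": 0, "dy": 0, "dz": 1, "gripper": -1}, {"rx": 0, "ry": 0, "rz": 0, "dx": 0, "dy": 0, "dz": 1, "gripper": -1}]'

```text
clock: 17.18
tcp_pos: [0.5846, 0.1383, 0.0675]
orientation: [-0.182, 3.136, 0.0]
contact_force: [0.0, -0.5, 1.0]
grip_width: 0.0
gripper_force: 0.4
```

Request:
step_arm --moves '[{"rx": 0, "ry": 0, "rz": 0, "dx": 0, "dy": 0, "dz": 1, "gripper": -1}, {"rx": 0, "ry": 0, "rz": 0, "dx": 0, "dy": 0, "dz": 1, "gripper": -1}, {"rx": 0, "ry": 0, "rz": 0, "dx": 0, "dy": 0, "dz": 1, "gripper": -1}]'

```text
clock: 17.55
tcp_pos: [0.5846, 0.1383, 0.0645]
orientation: [-0.182, 3.136, -0.0]
contact_force: [0.9, 0.0, 2.3]
grip_width: -0.0001
gripper_force: 1.2
```

Request:
step_arm --moves '[{"rx": 0, "ry": 0, "rz": 0, "dx": 0, "dy": 0, "dz": 1, "gripper": -1}, {"rx": 0, "ry": 0, "rz": 0, "dx": 0, "dy": 0, "dz": 1, "gripper": -1}]'

```text
clock: 17.8
tcp_pos: [0.5848, 0.1382, 0.0626]
orientation: [-0.182, 3.135, -0.0]
contact_force: [1.8, -1.2, 3.9]
grip_width: -0.0001
gripper_force: 2.0
```

The earlier reading was still lagging, so the correction was not needed. I lift, undo it and press again.

Request:
step_arm --moves '[{"rx": 0, "ry": 0, "rz": 0, "dx": 0, "dy": 0, "dz": -9, "gripper": -1}, {"rx": 0, "ry": 0, "rz": 0, "dx": -2, "dy": -3.5, "dz": 0, "gripper": -1}, {"rx": 0, "ry": 0, "rz": 0, "dx": 0, "dy": 0, "dz": 4, "gripper": -1}, {"rx": 0, "ry": 0, "rz": 0, "dx": 0, "dy": 0, "dz": 2, "gripper": -1}, {"rx": 0, "ry": 0, "rz": 0, "dx": 0, "dy": 0, "dz": 1, "gripper": -1}, {"rx": 0, "ry": 0, "rz": 0, "dx": 0, "dy": 0, "dz": 1, "gripper": -1}, {"rx": 0, "ry": 0, "rz": 0, "dx": 0, "dy": 0, "dz": 1, "gripper": -1}, {"rx": 0, "ry": 0, "rz": 0, "dx": 0, "dy": 0, "dz": 1, "gripper": -1}]'

```text
clock: 18.8
tcp_pos: [0.5871, 0.1349, 0.0615]
orientation: [-0.182, 3.135, -0.0]
contact_force: [1.2, -1.8, 4.8]
grip_width: 0.0001
gripper_force: 2.4
```

Request:
step_arm --moves '[{"rx": 0, "ry": 0, "rz": 0, "dx": 0, "dy": 0, "dz": 1, "gripper": -1}, {"rx": 0, "ry": 0, "rz": 0, "dx": 0, "dy": 0, "dz": 1, "gripper": -1}]'

```text
clock: 19.05
tcp_pos: [0.5872, 0.1349, 0.0597]
orientation: [-0.182, 3.135, -0.0]
contact_force: [0.7, -2.6, 5.4]
grip_width: 0.0004
gripper_force: 3.2
```

Request:
step_arm --moves '[{"rx": 0, "ry": 0, "rz": 0, "dx": 0, "dy": 0, "dz": 0.5, "gripper": -1}, {"rx": 0, "ry": 0, "rz": 0, "dx": 0, "dy": 0, "dz": 0.5, "gripper": -1}]'

```text
clock: 19.3
tcp_pos: [0.5874, 0.1348, 0.0588]
orientation: [-0.182, 3.135, -0.0]
contact_force: [1.1, -2.3, 7.0]
grip_width: 0.0003
gripper_force: 3.5
```

Request:
step_arm --moves '[{"rx": 0, "ry": 0, "rz": 0, "dx": 0, "dy": 0, "dz": 0.5, "gripper": -1}, {"rx": 0, "ry": 0, "rz": 0, "dx": 0, "dy": 0, "dz": 0.5, "gripper": -1}]'

```text
clock: 19.55
tcp_pos: [0.5875, 0.1349, 0.058]
orientation: [-0.182, 3.135, -0.0]
contact_force: [0.5, -2.9, 7.7]
grip_width: -0.0
gripper_force: 3.9
```

Request:
step_arm --moves '[{"rx": 0, "ry": 0, "rz": 0, "dx": 0, "dy": 0, "dz": 0.5, "gripper": -1}, {"rx": 0, "ry": 0, "rz": 0, "dx": 0, "dy": 0, "dz": 0.5, "gripper": -1}]'

```text
clock: 19.8
tcp_pos: [0.5876, 0.1349, 0.0571]
orientation: [-0.182, 3.135, 0.0]
contact_force: [1.6, -2.5, 8.2]
grip_width: -0.0003
gripper_force: 4.3
```

Request:
step_arm --moves '[{"rx": 0, "ry": 0, "rz": 0, "dx": 0, "dy": 0, "dz": 0.5, "gripper": -1}, {"rx": 0, "ry": 0, "rz": 0, "dx": 0, "dy": 0, "dz": 0.5, "gripper": -1}]'

```text
clock: 20.05
tcp_pos: [0.5876, 0.1349, 0.0562]
orientation: [-0.181, 3.134, 0.0]
contact_force: [0.5, -2.5, 10.5]
grip_width: -0.0
gripper_force: 4.7
```

Request:
step_arm --moves '[{"rx": 0, "ry": 0, "rz": 0, "dx": 0, "dy": 0, "dz": 0.5, "gripper": -1}, {"rx": 0, "ry": 0, "rz": 0, "dx": 0, "dy": 0, "dz": 0.5, "gripper": -1}]'

```text
clock: 20.3
tcp_pos: [0.5877, 0.135, 0.0553]
orientation: [-0.182, 3.134, 0.0]
contact_force: [1.4, -1.9, 5.6]
grip_width: 0.0002
gripper_force: 3.0
```

Request:
step_arm --moves '[{"rx": 0, "ry": 0, "rz": 0, "dx": 0, "dy": 0, "dz": 0.5, "gripper": -1}, {"rx": 0, "ry": 0, "rz": 0, "dx": 0, "dy": 0, "dz": 0.5, "gripper": -1}]'

```text
clock: 20.55
tcp_pos: [0.5874, 0.1353, 0.0537]
orientation: [-0.182, 3.135, 0.001]
contact_force: [2.8, -1.2, 5.4]
grip_width: 0.0001
gripper_force: 2.6
```

Stud3 clicked as well: 10.5 N fell to 5.6 N. Next is stud1, 88 mm along tool +x.

Request:
step_arm --moves '[{"rx": 0, "ry": 0, "rz": 0, "dx": 0, "dy": 0, "dz": -5, "gripper": -1}, {"rx": 0, "ry": 0, "rz": 0, "dx": 0, "dy": 0, "dz": -20, "gripper": -1}, {"rx": 0, "ry": 0, "rz": 0, "dx": 0, "dy": 0, "dz": -20, "gripper": -1}, {"rx": 0, "ry": 0, "rz": 0, "dx": 28, "dy": 0, "dz": 0, "gripper": -1}, {"rx": 0, "ry": 0, "rz": 0, "dx": 30, "dy": 0, "dz": 0, "gripper": -1}, {"rx": 0, "ry": 0, "rz": 0, "dx": 30, "dy": 0, "dz": 0, "gripper": -1}, {"rx": 0, "ry": 0, "rz": 0, "dx": 0, "dy": 0, "dz": 15, "gripper": -1}, {"rx": 0, "ry": 0, "rz": 0, "dx": 0, "dy": 0, "dz": 11, "gripper": -1}, {"rx": 0, "ry": 0, "rz": 0, "dx": 0, "dy": 0, "dz": 4, "gripper": -1}, {"rx": 0, "ry": 0, "rz": 0, "dx": 0, "dy": 0, "dz": 1, "gripper": -1}, {"rx": 0, "ry": 0, "rz": 0, "dx": 0, "dy": 0, "dz": 1, "gripper": -1}, {"rx": 0, "ry": 0, "rz": 0, "dx": 0, "dy": 0, "dz": 1, "gripper": -1}, {"rx": 0, "ry": 0, "rz": 0, "dx": 0, "dy": 0, "dz": 1, "gripper": -1}]'

```text
clock: 22.18
tcp_pos: [0.4994, 0.1249, 0.0644]
orientation: [-0.182, 3.136, 0.0]
contact_force: [0.4, 0.5, 1.1]
grip_width: 0.0
gripper_force: 0.0
```

Request:
step_arm --moves '[{"rx": 0, "ry": 0, "rz": 0, "dx": 0, "dy": 0, "dz": 1, "gripper": -1}, {"rx": 0, "ry": 0, "rz": 0, "dx": 0, "dy": 0, "dz": 1, "gripper": -1}]'

```text
clock: 22.42
tcp_pos: [0.4992, 0.1249, 0.0623]
orientation: [-0.182, 3.136, 0.0]
contact_force: [0.3, 1.1, -0.5]
grip_width: 0.0003
gripper_force: 0.0
```

Request:
step_arm --moves '[{"rx": 0, "ry": 0, "rz": 0, "dx": 0, "dy": 0, "dz": 1, "gripper": -1}, {"rx": 0, "ry": 0, "rz": 0, "dx": 0, "dy": 0, "dz": 0.5, "gripper": -1}]'

```text
clock: 22.68
tcp_pos: [0.4992, 0.1249, 0.0607]
orientation: [0.182, -3.136, -0.0]
contact_force: [-0.2, 0.5, 1.0]
grip_width: -0.0
gripper_force: 0.0
```

Request:
step_arm --moves '[{"rx": 0, "ry": 0, "rz": 0, "dx": 0, "dy": 0, "dz": 1, "gripper": -1}, {"rx": 0, "ry": 0, "rz": 0, "dx": 0, "dy": 0, "dz": 1, "gripper": -1}]'

```text
clock: 22.92
tcp_pos: [0.4992, 0.1249, 0.0587]
orientation: [-0.182, 3.136, 0.0]
contact_force: [0.4, -0.2, 0.7]
grip_width: 0.0001
gripper_force: 0.0
```

Request:
step_arm --moves '[{"rx": 0, "ry": 0, "rz": 0, "dx": 0, "dy": 0, "dz": 1, "gripper": -1}, {"rx": 0, "ry": 0, "rz": 0, "dx": 0, "dy": 0, "dz": 0.5, "gripper": -1}]'

```text
clock: 23.18
tcp_pos: [0.4992, 0.1249, 0.0572]
orientation: [0.182, -3.136, 0.0]
contact_force: [-0.3, -0.4, -0.5]
grip_width: -0.0002
gripper_force: 0.0
```

Request:
step_arm --moves '[{"rx": 0, "ry": 0, "rz": 0, "dx": 0, "dy": 0, "dz": 0.5, "gripper": -1}, {"rx": 0, "ry": 0, "rz": 0, "dx": 0, "dy": 0, "dz": 0.5, "gripper": -1}]'

```text
clock: 23.42
tcp_pos: [0.4991, 0.1249, 0.0563]
orientation: [0.182, -3.136, 0.0]
contact_force: [-0.7, -0.6, 1.4]
grip_width: 0.0003
gripper_force: 0.8
```

Request:
step_arm --moves '[{"rx": 0, "ry": 0, "rz": 0, "dx": 0, "dy": 0, "dz": 0.5, "gripper": -1}, {"rx": 0, "ry": 0, "rz": 0, "dx": 0, "dy": 0, "dz": 0.5, "gripper": -1}]'

```text
clock: 23.68
tcp_pos: [0.4991, 0.1248, 0.0553]
orientation: [0.182, -3.136, 0.0]
contact_force: [-1.4, -1.0, 2.7]
grip_width: 0.0002
gripper_force: 1.5
```

The board has settled near home level and its other two posts are sunk under it. They still have to snap, so I keep pressing.

Request:
step_arm --moves '[{"rx": 0, "ry": 0, "rz": 0, "dx": 0, "dy": 0, "dz": 0.5, "gripper": -1}, {"rx": 0, "ry": 0, "rz": 0, "dx": 0, "dy": 0, "dz": 0.5, "gripper": -1}]'

```text
clock: 23.92
tcp_pos: [0.499, 0.1247, 0.0543]
orientation: [0.182, -3.136, 0.0]
contact_force: [-1.6, -1.1, 4.7]
grip_width: -0.0001
gripper_force: 2.1
```

Request:
step_arm --moves '[{"rx": 0, "ry": 0, "rz": 0, "dx": 0, "dy": 0, "dz": 0.5, "gripper": -1}, {"rx": 0, "ry": 0, "rz": 0, "dx": 0, "dy": 0, "dz": 0.5, "gripper": -1}]'

```text
clock: 24.18
tcp_pos: [0.499, 0.1246, 0.0533]
orientation: [0.182, -3.136, 0.0]
contact_force: [-2.8, -3.6, 5.2]
grip_width: 0.0004
gripper_force: 2.8
```

Request:
step_arm --moves '[{"rx": 0, "ry": 0, "rz": 0, "dx": 0, "dy": 0, "dz": 0.5, "gripper": -1}, {"rx": 0, "ry": 0, "rz": 0, "dx": 0, "dy": 0, "dz": 0.5, "gripper": -1}]'

```text
clock: 24.42
tcp_pos: [0.499, 0.1245, 0.0523]
orientation: [0.182, -3.136, 0.001]
contact_force: [-3.7, -2.3, 6.9]
grip_width: -0.0001
gripper_force: 3.4
```

Request:
step_arm --moves '[{"rx": 0, "ry": 0, "rz": 0, "dx": 0, "dy": 0, "dz": 0.5, "gripper": -1}, {"rx": 0, "ry": 0, "rz": 0, "dx": 0, "dy": 0, "dz": 0.5, "gripper": -1}]'

```text
clock: 24.68
tcp_pos: [0.4989, 0.1244, 0.0514]
orientation: [0.182, -3.136, 0.001]
contact_force: [-3.8, -3.7, 7.6]
grip_width: -0.0
gripper_force: 3.9
```

Request:
step_arm --moves '[{"rx": 0, "ry": 0, "rz": 0, "dx": 0, "dy": 0, "dz": 0.5, "gripper": -1}, {"rx": 0, "ry": 0, "rz": 0, "dx": 0, "dy": 0, "dz": 0.5, "gripper": -1}]'

```text
clock: 24.92
tcp_pos: [0.4988, 0.1243, 0.0504]
orientation: [0.181, -3.135, 0.001]
contact_force: [-4.2, -3.2, 8.6]
grip_width: 0.0003
gripper_force: 4.5
```

Request:
step_arm --moves '[{"rx": 0, "ry": 0, "rz": 0, "dx": 0, "dy": 0, "dz": 0.5, "gripper": -1}, {"rx": 0, "ry": 0, "rz": 0, "dx": 0, "dy": 0, "dz": 0.5, "gripper": -1}]'

```text
clock: 25.18
tcp_pos: [0.499, 0.1245, 0.0499]
orientation: [0.181, -3.136, 0.0]
contact_force: [-5.7, -3.9, 15.9]
grip_width: 0.0001
gripper_force: 8.0
```

Request:
step_arm --moves '[{"rx": 0, "ry": 0, "rz": 0, "dx": 0, "dy": 0, "dz": 0.5, "gripper": -1}]'

```text
clock: 25.3
tcp_pos: [0.499, 0.1245, 0.0496]
orientation: [0.181, -3.136, 0.0]
contact_force: [-5.2, -3.8, 18.5]
grip_width: -0.0
gripper_force: 9.7
```

Request:
step_arm --moves '[{"rx": 0, "ry": 0, "rz": 0, "dx": 0, "dy": 0, "dz": 0.5, "gripper": -1}]'

```text
clock: 25.42
tcp_pos: [0.4991, 0.1246, 0.0494]
orientation: [0.181, -3.136, -0.0]
contact_force: [-6.9, -2.9, 22.2]
grip_width: -0.0001
gripper_force: 11.4
```

That is 22 N and a hard stop, so I back off at once. The stud met the tool at home height (0.035 m) and then sank the full 8 mm to the stop, so post1 had already clicked. Next is stud2.

Request:
step_arm --moves '[{"rx": 0, "ry": 0, "rz": 0, "dx": 0, "dy": 0, "dz": -5, "gripper": -1}, {"rx": 0, "ry": 0, "rz": 0, "dx": 0, "dy": 0, "dz": -20, "gripper": -1}, {"rx": 0, "ry": 0, "rz": 0, "dx": 0, "dy": 0, "dz": -25, "gripper": -1}, {"rx": 0, "ry": 0, "rz": 0, "dx": -28, "dy": 20, "dz": 0, "gripper": -1}, {"rx": 0, "ry": 0, "rz": 0, "dx": -30, "dy": 20, "dz": 0, "gripper": -1}, {"rx": 0, "ry": 0, "rz": 0, "dx": -30, "dy": 20, "dz": 0, "gripper": -1}, {"rx": 0, "ry": 0, "rz": 0, "dx": 0, "dy": 0, "dz": 0, "gripper": -1}, {"rx": 0, "ry": 0, "rz": 0, "dx": 0, "dy": 0, "dz": 15, "gripper": -1}, {"rx": 0, "ry": 0, "rz": 0, "dx": 0, "dy": 0, "dz": 11, "gripper": -1}, {"rx": 0, "ry": 0, "rz": 0, "dx": 0, "dy": 0, "dz": 4, "gripper": -1}, {"rx": 0, "ry": 0, "rz": 0, "dx": 0, "dy": 0, "dz": 1, "gripper": -1}, {"rx": 0, "ry": 0, "rz": 0, "dx": 0, "dy": 0, "dz": 1, "gripper": -1}]'

```text
clock: 26.92
tcp_pos: [0.5799, 0.1947, 0.0665]
orientation: [-0.182, 3.136, 0.0]
contact_force: [0.2, 0.5, -0.0]
grip_width: -0.0002
gripper_force: 0.0
```

Request:
step_arm --moves '[{"rx": 0, "ry": 0, "rz": 0, "dx": 0, "dy": 0, "dz": 1, "gripper": -1}, {"rx": 0, "ry": 0, "rz": 0, "dx": 0, "dy": 0, "dz": 1, "gripper": -1}]'

```text
clock: 27.18
tcp_pos: [0.5798, 0.1948, 0.0645]
orientation: [-0.182, 3.136, 0.0]
contact_force: [0.1, 0.7, 0.6]
grip_width: -0.0002
gripper_force: 0.0
```

Request:
step_arm --moves '[{"rx": 0, "ry": 0, "rz": 0, "dx": 0, "dy": 0, "dz": 1, "gripper": -1}, {"rx": 0, "ry": 0, "rz": 0, "dx": 0, "dy": 0, "dz": 1, "gripper": -1}]'

```text
clock: 27.42
tcp_pos: [0.5797, 0.1947, 0.0623]
orientation: [-0.182, 3.136, 0.0]
contact_force: [1.1, -0.0, -0.9]
grip_width: 0.0005
gripper_force: 0.0
```

Request:
step_arm --moves '[{"rx": 0, "ry": 0, "rz": 0, "dx": 0, "dy": 0, "dz": 1, "gripper": -1}, {"rx": 0, "ry": 0, "rz": 0, "dx": 0, "dy": 0, "dz": 1, "gripper": -1}]'

```text
clock: 27.68
tcp_pos: [0.5796, 0.1947, 0.0602]
orientation: [0.182, -3.136, 0.0]
contact_force: [-0.4, 0.3, 0.5]
grip_width: -0.0
gripper_force: 0.0
```

Request:
step_arm --moves '[{"rx": 0, "ry": 0, "rz": 0, "dx": 0, "dy": 0, "dz": 1, "gripper": -1}, {"rx": 0, "ry": 0, "rz": 0, "dx": 0, "dy": 0, "dz": 1, "gripper": -1}]'

```text
clock: 27.92
tcp_pos: [0.5797, 0.1947, 0.0582]
orientation: [0.182, -3.136, 0.0]
contact_force: [0.2, 0.4, -1.0]
grip_width: -0.0
gripper_force: 0.0
```

Request:
step_arm --moves '[{"rx": 0, "ry": 0, "rz": 0, "dx": 0, "dy": 0, "dz": 0.5, "gripper": -1}, {"rx": 0, "ry": 0, "rz": 0, "dx": 0, "dy": 0, "dz": 0.5, "gripper": -1}]'

```text
clock: 28.18
tcp_pos: [0.5797, 0.1948, 0.0573]
orientation: [0.182, -3.136, -0.0]
contact_force: [0.1, 0.1, 0.4]
grip_width: 0.0001
gripper_force: 0.0
```

Request:
step_arm --moves '[{"rx": 0, "ry": 0, "rz": 0, "dx": 0, "dy": 0, "dz": 0.5, "gripper": -1}, {"rx": 0, "ry": 0, "rz": 0, "dx": 0, "dy": 0, "dz": 0.5, "gripper": -1}]'

```text
clock: 28.42
tcp_pos: [0.5798, 0.1948, 0.0564]
orientation: [-0.182, 3.136, 0.0]
contact_force: [-0.2, 0.7, 0.2]
grip_width: 0.0001
gripper_force: 0.7
```

Request:
step_arm --moves '[{"rx": 0, "ry": 0, "rz": 0, "dx": 0, "dy": 0, "dz": 1, "gripper": -1}, {"rx": 0, "ry": 0, "rz": 0, "dx": 0, "dy": 0, "dz": 1, "gripper": -1}]'

```text
clock: 28.68
tcp_pos: [0.5799, 0.195, 0.0545]
orientation: [-0.182, 3.136, 0.001]
contact_force: [-0.5, 0.8, 3.4]
grip_width: 0.0
gripper_force: 1.8
```

Request:
step_arm --moves '[{"rx": 0, "ry": 0, "rz": 0, "dx": 0, "dy": 0, "dz": 1, "gripper": -1}]'

```text
clock: 28.8
tcp_pos: [0.58, 0.1951, 0.0536]
orientation: [-0.183, 3.136, 0.001]
contact_force: [0.2, 0.1, 4.5]
grip_width: -0.0
gripper_force: 2.4
```

Request:
step_arm --moves '[{"rx": 0, "ry": 0, "rz": 0, "dx": 0, "dy": 0, "dz": 1, "gripper": -1}]'

```text
clock: 28.92
tcp_pos: [0.5801, 0.1952, 0.0527]
orientation: [-0.183, 3.135, 0.001]
contact_force: [-0.1, 0.9, 5.8]
grip_width: 0.0003
gripper_force: 2.9
```

Request:
step_arm --moves '[{"rx": 0, "ry": 0, "rz": 0, "dx": 0, "dy": 0, "dz": 1, "gripper": -1}]'

```text
clock: 29.05
tcp_pos: [0.5802, 0.1953, 0.0518]
orientation: [-0.183, 3.135, 0.001]
contact_force: [-0.2, 1.5, 7.0]
grip_width: 0.0001
gripper_force: 3.4
```

Stud2 also sits at home height and gives springily over more than 4 mm, as a clicked corner on its rubber does. I check stud0 and stud3 with a light touch.

Request:
step_arm --moves '[{"rx": 0, "ry": 0, "rz": 0, "dx": 0, "dy": 0, "dz": -5, "gripper": -1}, {"rx": 0, "ry": 0, "rz": 0, "dx": 0, "dy": 0, "dz": -20, "gripper": -1}, {"rx": 0, "ry": 0, "rz": 0, "dx": 0, "dy": 0, "dz": -20, "gripper": -1}, {"rx": 0, "ry": 0, "rz": 0, "dx": 28, "dy": 0, "dz": 0, "gripper": -1}, {"rx": 0, "ry": 0, "rz": 0, "dx": 30, "dy": 0, "dz": 0, "gripper": -1}, {"rx": 0, "ry": 0, "rz": 0, "dx": 30, "dy": 0, "dz": 0, "gripper": -1}, {"rx": 0, "ry": 0, "rz": 0, "dx": 0, "dy": 0, "dz": 15, "gripper": -1}, {"rx": 0, "ry": 0, "rz": 0, "dx": 0, "dy": 0, "dz": 10, "gripper": -1}, {"rx": 0, "ry": 0, "rz": 0, "dx": 0, "dy": 0, "dz": 7, "gripper": -1}, {"rx": 0, "ry": 0, "rz": 0, "dx": 0, "dy": 0, "dz": 3, "gripper": -1}, {"rx": 0, "ry": 0, "rz": 0, "dx": 0, "dy": 0, "dz": 3, "gripper": -1}, {"rx": 0, "ry": 0, "rz": 0, "dx": 0, "dy": 0, "dz": 1.5, "gripper": -1}, {"rx": 0, "ry": 0, "rz": 0, "dx": 0, "dy": 0, "dz": 0, "gripper": -1}]'

```text
clock: 30.68
tcp_pos: [0.4924, 0.1845, 0.0569]
orientation: [-0.182, 3.136, 0.0]
contact_force: [0.0, -0.3, 1.4]
grip_width: 0.0
gripper_force: 0.4
```

Request:
step_arm --moves '[{"rx": 0, "ry": 0, "rz": 0, "dx": 0, "dy": 0, "dz": 1, "gripper": -1}, {"rx": 0, "ry": 0, "rz": 0, "dx": 0, "dy": 0, "dz": 1, "gripper": -1}]'

```text
clock: 30.92
tcp_pos: [0.4923, 0.1847, 0.055]
orientation: [-0.182, 3.136, 0.001]
contact_force: [-1.3, -0.1, 3.6]
grip_width: -0.0004
gripper_force: 1.6
```

Request:
step_arm --moves '[{"rx": 0, "ry": 0, "rz": 0, "dx": 0, "dy": 0, "dz": 1, "gripper": -1}, {"rx": 0, "ry": 0, "rz": 0, "dx": 0, "dy": 0, "dz": 1, "gripper": -1}]'

```text
clock: 31.18
tcp_pos: [0.4921, 0.1849, 0.0529]
orientation: [0.183, -3.136, -0.001]
contact_force: [-3.2, 1.1, 6.1]
grip_width: -0.0001
gripper_force: 2.8
```

Request:
step_arm --moves '[{"rx": 0, "ry": 0, "rz": 0, "dx": 0, "dy": 0, "dz": -5, "gripper": -1}, {"rx": 0, "ry": 0, "rz": 0, "dx": 0, "dy": 0, "dz": -20, "gripper": -1}, {"rx": 0, "ry": 0, "rz": 0, "dx": 0, "dy": 0, "dz": -25, "gripper": -1}, {"rx": 0, "ry": 0, "rz": 0, "dx": -28, "dy": -20, "dz": 0, "gripper": -1}, {"rx": 0, "ry": 0, "rz": 0, "dx": -30, "dy": -20, "dz": 0, "gripper": -1}, {"rx": 0, "ry": 0, "rz": 0, "dx": -30, "dy": -20, "dz": 0, "gripper": -1}, {"rx": 0, "ry": 0, "rz": 0, "dx": 0, "dy": 0, "dz": 0, "gripper": -1}, {"rx": 0, "ry": 0, "rz": 0, "dx": 0, "dy": 0, "dz": 20, "gripper": -1}, {"rx": 0, "ry": 0, "rz": 0, "dx": 0, "dy": 0, "dz": 15, "gripper": -1}, {"rx": 0, "ry": 0, "rz": 0, "dx": 0, "dy": 0, "dz": 7, "gripper": -1}, {"rx": 0, "ry": 0, "rz": 0, "dx": 0, "dy": 0, "dz": 3, "gripper": -1}, {"rx": 0, "ry": 0, "rz": 0, "dx": 0, "dy": 0, "dz": 1, "gripper": -1}, {"rx": 0, "ry": 0, "rz": 0, "dx": 0, "dy": 0, "dz": 0, "gripper": -1}]'

```text
clock: 32.8
tcp_pos: [0.5868, 0.1353, 0.0572]
orientation: [-0.182, 3.136, 0.0]
contact_force: [-0.4, 0.2, 1.3]
grip_width: 0.0002
gripper_force: 0.2
```

Request:
step_arm --moves '[{"rx": 0, "ry": 0, "rz": 0, "dx": 0, "dy": 0, "dz": 1, "gripper": -1}, {"rx": 0, "ry": 0, "rz": 0, "dx": 0, "dy": 0, "dz": 1, "gripper": -1}]'

```text
clock: 33.05
tcp_pos: [0.5872, 0.1351, 0.0552]
orientation: [-0.182, 3.135, 0.0]
contact_force: [0.1, 0.3, 3.1]
grip_width: -0.0
gripper_force: 1.5
```

Request:
step_arm --moves '[{"rx": 0, "ry": 0, "rz": 0, "dx": 0, "dy": 0, "dz": 1, "gripper": -1}, {"rx": 0, "ry": 0, "rz": 0, "dx": 0, "dy": 0, "dz": 1, "gripper": -1}]'

```text
clock: 33.3
tcp_pos: [0.5874, 0.135, 0.0533]
orientation: [-0.182, 3.135, 0.0]
contact_force: [0.4, -0.5, 5.4]
grip_width: -0.0001
gripper_force: 2.7
```

All four studs stand at home height and yield on their rubber, so every post has clicked. I retreat and hand in.

Request:
step_arm --moves '[{"rx": 0, "ry": 0, "rz": 0, "dx": 0, "dy": 0, "dz": -5, "gripper": -1}, {"rx": 0, "ry": 0, "rz": 0, "dx": 0, "dy": 0, "dz": -30, "gripper": -1}, {"rx": 0, "ry": 0, "rz": 0, "dx": 0, "dy": 0, "dz": -50, "gripper": -1}, {"rx": 0, "ry": 0, "rz": 0, "dx": 0, "dy": 0, "dz": -50, "gripper": -1}, {"rx": 0, "ry": 0, "rz": 0, "dx": 0, "dy": 0, "dz": 0, "gripper": -1}, {"rx": 0, "ry": 0, "rz": 0, "dx": 0, "dy": 0, "dz": 0, "gripper": -1}, {"rx": 0, "ry": 0, "rz": 0, "dx": 0, "dy": 0, "dz": 0, "gripper": -1}, {"rx": 0, "ry": 0, "rz": 0, "dx": 0, "dy": 0, "dz": 0, "gripper": -1}]'

```text
clock: 34.3
tcp_pos: [0.5859, 0.1349, 0.1864]
orientation: [0.182, -3.134, 0.001]
contact_force: [-0.3, -0.2, -0.4]
grip_width: 0.0001
gripper_force: 0.0
```

```bash
python3 -c "
from bench import r
print(r.get_obs()['tcp_pos']);print(r.hand_in())"
```

```text
[0.58587071 0.13494754 0.18643222]
the job is handed in; nothing more can be done
None
```

The job is handed in at about 34 s, with no verdict returned: by touch, all four studs sit at home height and all four posts appear clicked (no final picture; all 10 views were used), and the highest press was about 23 N, on stud1.

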